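Move the T-track stop from the cut-off board to the drilling board

ROBOT

A 6-joint arm with a two-finger parallel gripper is mounted at the origin on a cart in front of the work surface, level with it; the furniture and walls round the work are solid. World frame = base frame: x ahead of the robot, y to its left, z up, the work surface at z = 0. Lengths are in m, angles in rad, forces in N, time in s.
With the tool pointing down it reaches from about 0.225 to 0.875 m from the base axis. Payload 3.4 kg.
Tool frame: the origin (TCP) lies midway between the tips of the shut fingers; the grasp point (between the pads) lies 19 mm behind it (pinch_z is the distance from the TCP to the grasp point, in m); z points along the fingers, y is the line along which they close (so a half turn about z gives the same grasp; the last joint's range is limited). The gripper opens to 85 mm and grips with 20 to 120 N. Pads are 22 mm wide; open, the fingers measure 114 mm over their backs; the gripper's body (76 mm by 85 mm) begins 54 mm behind the grasp point. The pads swing forward as they close: fully open they stand 13 mm farther back than shut.
Start: joints at [1.081, 0.276, 1.505, -0, 1.361, -0.121], TCP at [0.207, 0.536, 0.195] pointing down, gripper open.
Joint ranges: [-2.89, 2.89], [-0.75, 2.08], [0.22, 2.7], [-1.18, 4.32], [0.11, 2.71], [-2.7, 2.7]. Speed limits (rad/s): [2.57, 2.57, 3.14, 3.14, 3.14, 3.14].

INTERFACE

Orientations are given as a unit quaternion [w, x, y, z].
In Python, from rig import get_state, get_image, sign_off, pinch_z gives the robot as it stands.
- The arm moves only by the tool send_rows, never from a script. Its argument "steps" is one flat list of numbers, 5 for each row, row after row: the gripper's target within -1 to 1 (fully open at 1, half-way at 0, shut at -1), then the shift along the tool's x, y, z in cm, then the turn about the tool's z in degrees. In form: [gripper, x, y, z, roll, gripper, x, y, z, roll, ...]. A call has 1 to 12 rows; each row shifts and turns the commanded pose from where the row before left it, along the tool's axes as they then stand; what a row does not reach is not made up. A row lasts 1/10 s, in which the tool goes at most 50 mm and 8.59 degrees, less where a joint would pass 70% of its speed; a pose out of reach is approached as far as the arm can. A call is refused whole if a number of a shift passes 5 or a number of a turn 8.59, either way. A call with a gripper value outside its range is refused whole. The fingers move at their own pace and stop on an object; "newtons" is the grip in N (left out, the last holds). Time passes only in rows, so rows that do not move let the fingers close. It gives the time, the measured TCP pose, the force, the opening and the grip force at its end, in the units of the state.
- get_state(): the state, without advancing time (a new reading comes with each control period).
- get_image(name): name is "side" or "top"; returns a dict with "color" (384x512x3 uint8, red, green, blue), "mtx" (3x3 intrinsics, pixels), "T" (4x4, takes a point from camera to world coordinates). Camera axes: x right, y down, z forward; pixel columns grow to the right and rows downward; lengths in m; the calibration is good to about 2 mm. A picture is of the moment at which its call begins. There is no depth.
- sign_off(): hands the job in; it is judged then, once.
The state is a dict: "clock": time; "qpos": joint angles; "qd": joint speeds; "effort": joint torques, N m; "position": TCP position; "ee_rot": TCP orientation; "contact_force": force on the tool from outside, world axes, zero at the start; "moment": the same for the moment, N m; "width": finger opening in m; "gripper_force": force on a finger pad.
Only numpy, scipy, OpenCV 4.12 (cv2) and the standard library are available. Lean on these libraries where they do the work, as an engineer would, in place of code of your own. Each camera call takes 0.05 s, during which the arm holds its last target. There are 200 camera calls.

TASK

I need the sliding stop from the cut-off board over on the drilling board, to trap the walnut blank there. Slide the stop out through the open end of its track and lift it off, stand it upright on the bare step before the drilling board's track with its steel face towards the blank and let go of it, then take it again by its sides and slide it into that track until the blank is nipped tight between steel face and end fence. Leave it there and do not disturb the other things on the bench.

Things in the scene. Friction and masses are not known exactly. Their poses are not given: they have to be found in the camera images.
- stop: Sliding stop, ~0.3 kg: pale wooden block 50 long (x), 40 wide (y), 40 high, with a 4 mm steel plate over its +x end (working face; the -x end is bare wood), on a dark steel T-foot. Origin: middle of the foot's underside, z up. It stands by itself on the foot. Starts captive in the cut-off board's track, its x along that board's +y (steel face to the closed end). Slides easily, under 5 N.
- stop_block (a point): Middle of the stop's wooden block, 34 mm above its origin, axes as the stop's. Above the origin: T-foot 0 to 6 mm (70 long with half-round ends, 30 wide), neck 6 to 14 (54 long, 16 wide), block 14 to 54, low knurled clamping nut on top to 63 (27 across, set 5 mm towards the bare end; already slack, leave it; too low to lift by).
- stop_face (a point): Centre of the stop's steel working face, 25 mm along x and 34 mm above the stop's origin; axes as the stop's.
- cutoff_board: Cut-off board, fixed: plywood base 118 (x) by 340 (y) by 12 mm, aluminium T-track along its y at x = 0; origin on the bench under the track's axis, half-way along. Track lips and the deck before them are 24.5 mm above the bench. Slot 34 wide and 8.5 high inside, gap between lips 20: the stop comes out only through the open end. A steel plug closes the +y end.
- cutoff_mouth (a point): Middle of the open end of the cut-off board's track, on its floor, at y = -85 mm, 12 mm above the bench; axes as the board's, -y leads out. The floor runs on level for 85 mm as a bare step. The stop is clear of the track when its origin is more than 36 mm out (-y) from here.
- cutoff_fence (a point): Foot of the cut-off board's fence, at x = +23 mm on the base, half-way along: a wooden wall along the whole board, 20 thick, top 80 mm above the bench. It stands 3 mm from the stop's side, no finger fits between: here the stop can be gripped only by its two ends (50 mm apart), one finger before and one behind it along the track, above the lips.
- drilling_board: Drilling board, fixed: plywood base 300 (x) by 140 (y) by 12 mm, T-track of the same section along its x at y = 0; origin on the bench under the board's middle. Track and the decks beside it (tops 24.5 mm above the bench) run from x = -65 to +150 mm, with nothing beside the track: here the stop can be held by its sides (40 mm apart).
- drilling_mouth (a point): Middle of the open end of the drilling board's track, on its floor, at x = -65 mm, 12 mm above the bench; axes as the board's, +x leads in. Before it, x = -150 to -65 mm, lies the bare step, level with the track's floor, where the stop is stood: with its origin 36 to 60 mm before this point its foot is wholly on the step.
- drilling_fence (a point): Foot of the face of the drilling board's end fence, on deck level (24.5 mm up), at x = +128 mm: a wooden bar across the board, 22 thick, 30 high above the deck. With the blank (38 mm) tight between, the stop's steel face is 38 mm and its origin 63 mm before this face.
- blank: The blank: dark walnut offcut, 38 (x) by 110 (y) by 26 mm, ~0.1 kg, loose. Lies on the drilling board across the track, up to 20 mm short of the end fence and perhaps slightly askew, its x roughly along the board's x. Origin in the middle of its underside, 24.5 mm above the bench. The stop pushes it to the fence.
- spanner: Bystander: combination spanner, 34x208x9 mm, loose on the bench; origin in the middle of its underside.
- wax_tin: Bystander: flat round tin, 93 across, 37 mm high, loose on the bench; origin in the middle of its underside.
- tape_measure: Bystander: tape measure on edge, 38x86x68 mm, loose on the bench; origin in the middle of its underside.
- block_plane: Bystander: steel block plane, 50x160x60 mm, loose on the bench; origin in the middle of its underside.
- sanding_block: Bystander: cork sanding block, 63x111x31 mm, loose on the bench; origin in the middle of its underside.
Not all that is in view belongs to the job. There is more than one size of the blank; the one meant has the size given above.

How it is judged:
On the way, in this order (a step that is already met when the one before it is completed fails the run):
1. the stop has been slid out of the open end of the cut-off board's track and lifted off (height (world z) of stop above 0.035 m), for 0.1 s.
2. the stop stands upright on the step of the drilling board, steel face towards the blank, let go (x of stop in the frame of drilling_board between -0.16 and 0 m and y of stop in the frame of drilling_board between -0.04 and 0.04 m and z of stop in the frame of drilling_board between 0.008 and 0.017 m and angle between stop's own z axis and vertical below 0.1 rad and angle between the x axis of stop and the x axis of drilling_board, either way round below 0.5 rad and x of blank in the frame of stop above 0 m and contact force between the fingers and stop below 0.05 N and linear speed of stop below 0.02 m/s), for 0.2 s.
At the end, for the whole second after the job is handed in: The stop stands upright in the drilling board's track (T-foot in the slot), steel face to the blank; the blank lies flat on the board and is trapped against the end fence, all gaps between fence, blank and steel face together under 3 mm; nothing moves and the stop is let go (x of stop_face in the frame of drilling_board between 0.087 and 0.094 m and y of stop in the frame of drilling_board between -0.005 and 0.005 m and z of stop in the frame of drilling_board between 0.008 and 0.016 m and angle between stop's own z axis and vertical below 0.08 rad and angle between the x axis of stop and the x axis of drilling_board, either way round below 0.09 rad and x of blank in the frame of drilling_board above 0.106 m and y of blank in the frame of drilling_board between -0.025 and 0.025 m and z of blank in the frame of drilling_board between 0.021 and 0.029 m and linear speed of each of stop, blank below 0.02 m/s); the robot touches nothing.
It fails at once if the stop toppled (angle between stop's own z axis and vertical above 0.8 rad).
It fails at once if a bystander was pushed more than 3 cm from its place (distance of any of spanner, wax_tin, tape_measure, block_plane, sanding_block from where it was at the start of the episode above 0.03 m).
It also fails if it takes over 51 s, if anything falls off the work surface, if the arm or the gripper's body presses on something with over 40 N, if the wrist force passes 120 N, or if a joint passes its speed limit or range.

## Working session

There is one attempt and no reset: what is moved stays moved. The work goes in short steps, Python scripts to look and compute and a tool call to move; the robot and the scene stay as the last step left them, time stands still between calls to the robot, and variables do not carry over. Pictures are saved under pics/ and viewed, at most 10 in all, crops included, and the job is handed in when it is done.

Besides the shell and the picture viewer there is one more tool, called after "Emit:" in YAML: its name, and indented under it one key for each argument. send_rows: Moves the arm, as the interface text tells. Its arguments: {"type":"object","properties":{"steps":{"type":"array"},"newtons":{"type":"number"}},"required":["steps"]}

```bash
mkdir -p pics; ls; python3 - <<'E'
from rig import *
import cv2,numpy as np
s=get_state();print(s);print(pinch_z)
for n in("side","top"):
    d=get_image(n);cv2.imwrite(f"pics/{n}0.png",d["color"][:,:,::-1]);np.savez(f"{n}0.npz",**d);print(n,d["mtx"],d["T"])
E
```

```text
pics
{'clock': 0.0, 'qpos': array([ 1.08099200e+00,  2.76610375e-01,  1.50615600e+00, -2.72099023e-05,
        1.36068097e+00, -1.21004280e-01]), 'qd': array([ 0.00045128,  0.00168791, -0.00056943, -0.00074369, -0.00136864,
       -0.00023852]), 'effort': array([-5.05984226e-04, -4.16773832e+01, -2.45800209e+01, -2.37939039e-04,
        1.10235866e-02, -3.31769215e-06]), 'position': array([0.20701871, 0.53579781, 0.19452188]), 'ee_rot': array([-2.66146160e-04,  1.83353881e-01,  9.83046537e-01, -8.88434680e-04]), 'contact_force': array([-0.2246881 , -0.46368853,  0.23475648]), 'moment': array([ 0.02486654, -0.01269095, -0.02612005]), 'gripper_force': 0.0, 'width': 0.08572124528828821}
0.0187
side [[363.94830776   0.         261.190842  ]
 [  0.         363.94830776 189.60074939]
 [  0.           0.           1.        ]] [[-0.93101606 -0.15982115  0.32812544  0.10220961]
 [-0.3645107   0.45265265 -0.81377978  1.1145954 ]
 [-0.01846763 -0.87724727 -0.4796834   0.79689761]
 [ 0.          0.          0.          1.        ]]
top [[412.31350437   0.         260.15145751]
 [  0.         412.31350437 189.51458035]
 [  0.           0.           1.        ]] [[ 0.00936595 -0.99775899  0.06625165  0.49517261]
 [-0.99957601 -0.00751513  0.02813042 -0.11990578]
 [-0.02756949 -0.06648702 -0.99740634  1.3869083 ]
 [ 0.          0.          0.          1.        ]]
```

View pics/top0.png

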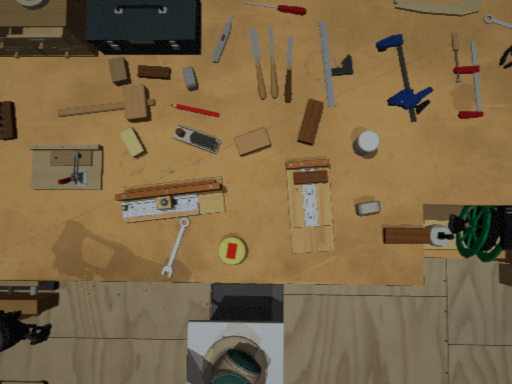

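View pics/side0.png

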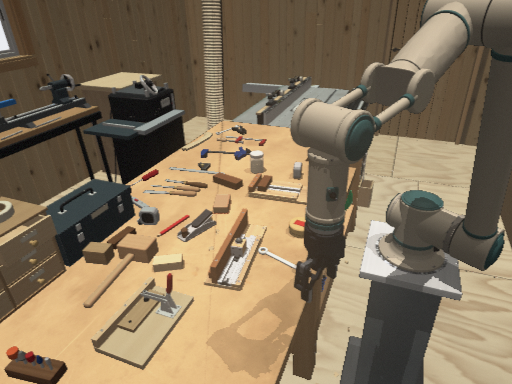

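The top view shows the cut-off board at (172,200), its fence on the upper (+x) side, the stop at (165,203) and the open end to the right (-y). The drilling board is at (310,205), with its fence and the blank at the top and the bare step at (313,237). The side view has the boards at (238,255) and (275,188). I'll zoom in.

```bash
python3 - <<'E'
import cv2
t=cv2.imread("pics/top0.png");s=cv2.imread("pics/side0.png")
a=cv2.resize(t[145:260,110:340],None,fx=3.4,fy=3.4,interpolation=cv2.INTER_CUBIC);cv2.imwrite("pics/topc.png",a)
a=cv2.resize(s[165:295,190:320],None,fx=4.6,fy=4.6,interpolation=cv2.INTER_CUBIC);cv2.imwrite("pics/sidec.png",a)
E
```

```text
(no output)
```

View pics/topc.png

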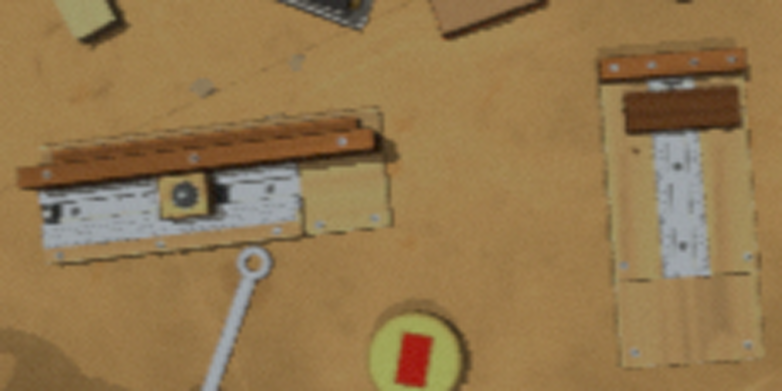

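View pics/sidec.png

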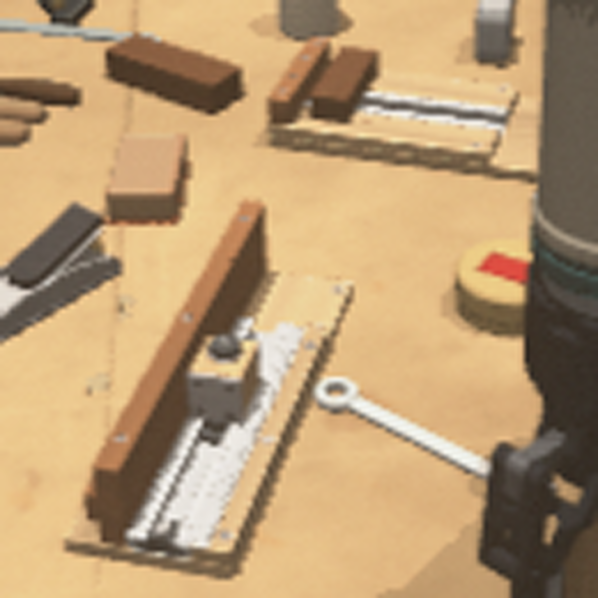

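```bash
cat >h.py <<'E'
import numpy as np
C={n:dict(np.load(f"{n}0.npz")) for n in("top","side")}
def ray(n,u,v):
    c=C[n];d=c["T"][:3,:3]@np.linalg.solve(c["mtx"],[u,v,1]);return c["T"][:3,3],d/np.linalg.norm(d)
def plane(n,u,v,z):
    o,d=ray(n,u,v);return o+d*(z-o[2])/d[2]
def tri(a,b):
    o,d=ray("top",*a);p,e=ray("side",*b)
    s=np.linalg.lstsq(np.c_[d,-e],p-o,rcond=None)[0];A=o+s[0]*d;B=p+s[1]*e
    return (A+B)/2,np.linalg.norm(A-B)
def proj(n,P):
    c=C[n];q=c["mtx"]@(c["T"][:3,:3].T@(np.array(P)-c["T"][:3,3]));return q[:2]/q[2]
T=lambda x,y:(110+(x+.5)/3.4-.5,145+(y+.5)/3.4-.5)
S=lambda x,y:(190+(x+.5)/4.6-.5,165+(y+.5)/4.6-.5)
E
python3 - <<'E'
from h import *
np.set_printoptions(precision=4,suppress=True)
print("tri nut",tri(T(184,193),S(225,343)))
print("tri cut base corner R-far(-y,-x)",tri(T(392,225),S(350,288)))
print("tri cut step edge on -x side",tri(T(302,236),S(333,320)))
print("tri drill step corner left",tri(T(617,281),S(497,163)))
print("tri drill step corner right",tri(T(752,271),S(518,88)))
print("blank top NL",tri(T(627,133),S(342,118)))
print("blank top NR",tri(T(740,126),S(376,52)))
for n,p,z in [("cut BR",(392,225),.012),("cut TR",(381,107),.012),("cut BL",(60,264),.012),("step edge",(302,236),.0245),("fence top R lo",(376,150),.08),("fence top L lo",(20,188),.08),("fence top R up",(374,128),.08),("fence top L up",(18,168),.08),
 ("nut",(184,193),.075),("blk BL",(160,218),.066),("blk BR",(209,216),.066),("blk TR",(208,174),.066),("blk TL",(158,176),.066),
 ("d BL",(622,366),.012),("d BR",(762,356),.012),("d stepL",(617,281),.0245),("d stepR",(753,271),.0245),("track L mouth",(662,277),.012),("track R mouth",(711,274),.012),("trL top",(653,135),.0245),("trR top",(698,131),.0245),
 ("fence lo L",(600,80),.0545),("fence lo R",(747,72),.0545),("fence hi L",(599,59),.0545),("fence hi R",(746,49),.0545),
 ("bl lo L",(627,133),.0505),("bl lo R",(740,127),.0505),("bl hi L",(624,95),.0505),("bl hi R",(739,86),.0505)]:
    print(n,plane("top",*T(*p),z)[:2])
E
```

```text
tri nut (array([0.5435, 0.2277, 0.07  ]), np.float64(0.00321855174306872))
tri cut base corner R-far(-y,-x) (array([0.5175, 0.0381, 0.0014]), np.float64(0.006426562719758317))
tri cut step edge on -x side (array([0.5028, 0.1215, 0.0289]), np.float64(0.0005233602767298045))
tri drill step corner left (array([ 0.4607, -0.1854,  0.01  ]), np.float64(0.0019520579137127614))
tri drill step corner right (array([ 0.4745, -0.3142,  0.0223]), np.float64(0.003439623959261469))
blank top NL (array([ 0.6103, -0.1917,  0.0267]), np.float64(0.010373786936599102))
blank top NR (array([ 0.6155, -0.2988,  0.0459]), np.float64(0.008716757810799542))
cut BR [0.5143 0.0358]
cut TR [0.6306 0.0485]
cut BL [0.4729 0.3638]
step edge [0.5026 0.1222]
fence top R lo [0.5834 0.0442]
fence top L lo [0.545  0.3801]
fence top R up [0.6041 0.0464]
fence top L up [0.5639 0.3826]
nut [0.5418 0.2257]
blk BL [0.5182 0.2504]
blk BR [0.5205 0.2037]
blk TR [0.5603 0.2056]
blk TL [0.558  0.2534]
d BL [ 0.3795 -0.1902]
d BR [ 0.3907 -0.3256]
d stepL [ 0.462  -0.1844]
d stepR [ 0.4729 -0.3153]
track L mouth [ 0.466  -0.2288]
track R mouth [ 0.4694 -0.2764]
trL top [ 0.6038 -0.2188]
trR top [ 0.608  -0.2624]
fence lo L [ 0.6537 -0.166 ]
fence lo R [ 0.6622 -0.3057]
fence hi L [ 0.6739 -0.1649]
fence hi R [ 0.6843 -0.3048]
bl lo L [ 0.6035 -0.1921]
bl lo R [ 0.61   -0.2995]
bl hi L [ 0.6399 -0.1891]
bl hi R [ 0.6492 -0.2986]
```

Emit:
send_rows:
  steps: [1, -4.2, -1.66, 0.3, 0, 1, -4.2, -1.66, 0.3, 0, 1, -4.2, -1.66, 0.3, 0, 1, -4.2, -1.66, 0.3, 0, 1, -4.2, -1.66, 0.3, 0, 1, -4.2, -1.66, 0.3, 0, 1, -4.2, -1.66, 0.3, 0, 1, -4.2, -1.66, 0.3, 0, 1, -4.2, -1.66, 0.3, 0, 1, -4.2, -1.66, 0.3, 0]

```text
clock: 1.1
position: [0.5401, 0.2286, 0.1649]
ee_rot: [-0.0, 0.183, 0.983, -0.0]
contact_force: [0.3, 0.4, -0.1]
width: 0.085
gripper_force: 0.0
```

Emit:
send_rows:
  steps: [1, 0, 0, 0, -7, 1, 0, 0, 0, -7, 1, 0, 0, 0, -7, 1, 0, 0, 0, -7, 1, 0, 0, 0, 0, 1, 0, 0, 0, 0, 1, 0, 0, 0, 0]

```text
clock: 1.8
position: [0.5391, 0.2302, 0.1652]
ee_rot: [-0.0, -0.059, 0.998, -0.0]
contact_force: [-0.4, -0.4, 0.6]
width: 0.0852
gripper_force: 0.0
```

```bash
cat >>h.py <<'E'
def st():
    from rig import get_state
    from scipy.spatial.transform import Rotation as R
    s=get_state();q=s["ee_rot"];M=R.from_quat([q[1],q[2],q[3],q[0]]).as_matrix()
    print("t",round(s["clock"],2),"p",s["position"].round(4),"phi",np.degrees(np.arctan2(M[1,1],M[0,1])).round(2),"z",M[:,2].round(3),"F",s["contact_force"].round(1),"w",round(s["width"],4),"g",round(s["gripper_force"],1),"q6",s["qpos"][5].round(2))
    return s["position"],M
def go(tx,ty,tz):
    p,M=st();print("tool shift cm",(M.T@(np.array([tx,ty,tz])-p)*100).round(2))
E
python3 - <<'E'
from h import *
from rig import get_image
import cv2
go(.541,.229,.115)
for n in("side","top"):
    d=get_image(n)["color"][:,:,::-1]
    cv2.imwrite(f"pics/{n}1.png",cv2.resize(d[140:300,140:340],None,fx=3.5,fy=3.5) if n=="side" else d)
E
```

```text
t 1.8 p [0.5391 0.2302 0.1652] phi 96.78 z [-0. -0. -1.] F [-0.4 -0.4  0.6] w 0.0852 g 0.0 q6 -1.4
tool shift cm [-0.18 -0.14  5.02]
```

View pics/side1.png

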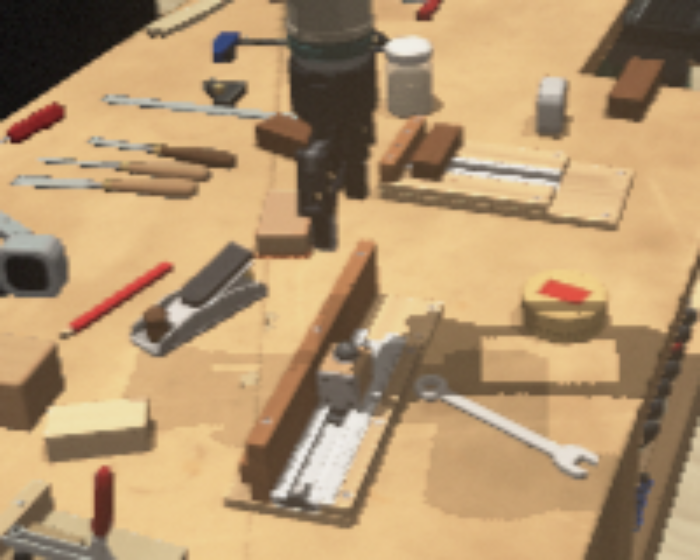

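Emit:
send_rows:
  steps: [1, -0.3, 0, 2.7, 0, 1, 0, 0, 2.7, 0, 1, 0, 0, 2.7, 0, 1, 0, 0, 2.0, 0, 1, 0, 0, 2.0, 0, 1, 0, 0, 1.4, 0, 1, 0, 0, 0, 0, 1, 0, 0, 0, 0]

```text
clock: 2.7
position: [0.5424, 0.2306, 0.0306]
ee_rot: [0.0, -0.06, 0.998, 0.0]
contact_force: [0.2, 0.0, -0.1]
width: 0.0855
gripper_force: 0.0
```

Emit:
send_rows:
  steps: [-1, 0, 0, 0, 0, -1, 0, 0, 0, 0, -1, 0, 0, 0, 0, -1, 0, 0, 0, 0, -1, 0, 0, 0, 0, -1, 0, 0, 0, 0, -1, 0, 0, 0, 0, -1, 0, 0, 0, 0]
  newtons: 40

```text
clock: 3.5
position: [0.5429, 0.2305, 0.0317]
ee_rot: [0.001, -0.06, 0.998, 0.0]
contact_force: [-0.0, -0.9, 5.4]
width: 0.0193
gripper_force: 61.0
```

```bash
python3 - <<'E'
from h import *
from rig import get_image
import cv2
st()
d=get_image("side")["color"][:,:,::-1]; e=get_image("top")["color"][:,:,::-1]
a=cv2.resize(d[190:290,180:280],(600,600),interpolation=cv2.INTER_CUBIC)
b=cv2.resize(e[150:250,110:250],None,fx=1.4,fy=1.4)
b=cv2.copyMakeBorder(b,0,600-b.shape[0],0,200-b.shape[1] if b.shape[1]<200 else 0,cv2.BORDER_CONSTANT)
cv2.imwrite("pics/g1.png",np.hstack([a,b]))
E
```

```text
t 3.5 p [0.5429 0.2305 0.0317] phi 96.88 z [ 0.002  0.    -1.   ] F [-0.  -0.9  5.4] w 0.0193 g 61.0 q6 -1.41
```

View pics/g1.png

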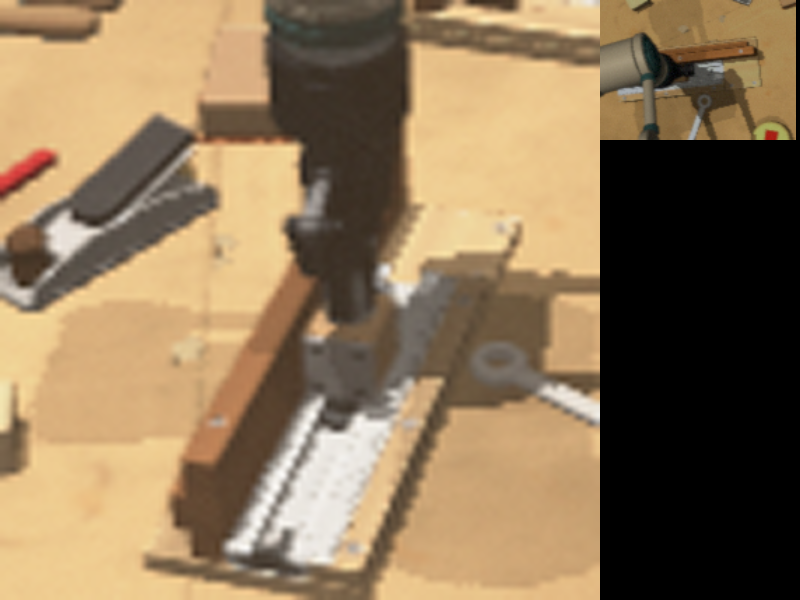

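```bash
python3 - <<'E'
from h import *
for P in [(.543,.2305,.0317),(.543,.2305,.066),(.542,.2255,.075),(.543,.2305,.085),(.541,.2543,.046)]:
    s=proj("side",P);print(P,s.round(1),((s-[180,190])*6).round(),proj("top",P).round(1))
from rig import get_image
for n in("side","top"):
    d=get_image(n);print(n,abs(d["T"]-C[n]["T"]).max(),abs(d["mtx"]-C[n]["mtx"]).max())
E
```

```text
(0.543, 0.2305, 0.0317) [239.3 248.9] [356. 353.] [165.8 201.5]
(0.543, 0.2305, 0.066) [238.8 240.7] [353. 304.] [163.  201.1]
(0.542, 0.2255, 0.075) [239.6 237.7] [358. 286.] [163.8 201.3]
(0.543, 0.2305, 0.085) [238.6 236.1] [351. 276.] [161.5 200.9]
(0.541, 0.2543, 0.046) [236.7 249.8] [340. 359.] [157.4 201.9]
side 0.0 0.0
top 0.0 0.0
```

```bash
python3 - <<'E'
from h import *
from rig import get_image
import cv2
r=lambda a:cv2.resize(a,(400,300),interpolation=cv2.INTER_CUBIC)
S=lambda im:r(im[210:264,202:274]);Tt=lambda im:r(im[180:225,140:200])
s1=get_image("side")["color"][:,:,::-1];t1=get_image("top")["color"][:,:,::-1]
cv2.imwrite("pics/cmp.png",np.vstack([np.hstack([S(cv2.imread("pics/side0.png")),S(s1)]),np.hstack([Tt(cv2.imread("pics/top0.png")),Tt(t1)])]))
E
```

```text
(no output)
```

View pics/cmp.png

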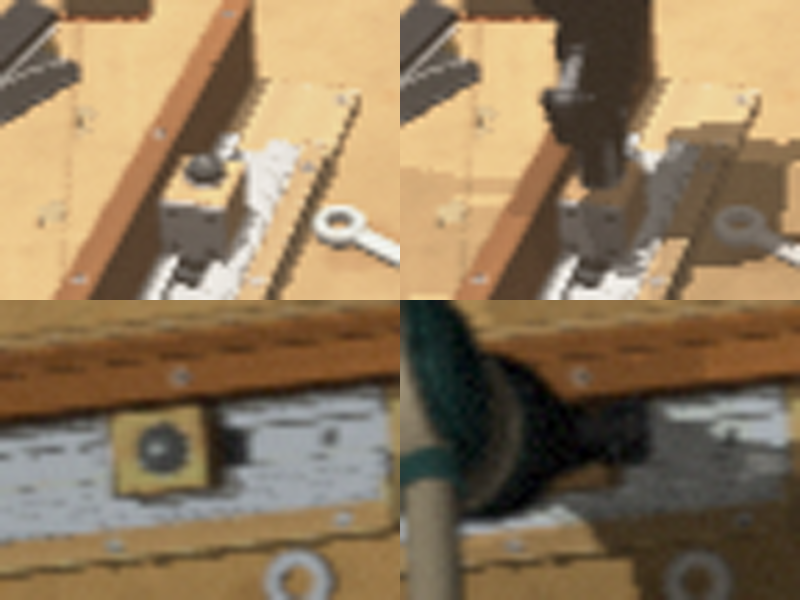

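The two side/top pairs show a fingertip in front of the steel face (about (595,215) in the tile) and the other finger at the bare end, top tile (640,430). But the reported width of 19 mm doesn't fit a 50 mm block, and there is a 5 N upward force. I'll open, raise slightly, and grip again watching the width.

Emit:
send_rows:
  steps: [1, 0, 0, 0, 0, 1, 0, 0, 0, 0, 1, 0, 0, 0, 0, 1, 0, 0, -0.4, 0, 1, 0, 0, 0, 0, 1, 0, 0, 0, 0]

```text
clock: 4.4
position: [0.5423, 0.2306, 0.0346]
ee_rot: [0.0, -0.06, 0.998, 0.0]
contact_force: [0.2, 0.5, 0.0]
width: 0.0852
gripper_force: 0.0
```

Emit:
send_rows:
  steps: [0, 0, 0, 0, 0, 0, 0, 0, 0, 0, 0, 0, 0, 0, 0, 0, 0, 0, 0, 0]
  newtons: 25

```text
clock: 4.8
position: [0.5422, 0.2305, 0.0343]
ee_rot: [-0.0, -0.06, 0.998, 0.0]
contact_force: [0.1, -0.2, 0.7]
width: 0.0428
gripper_force: 0.0
```

Emit:
send_rows:
  steps: [-1, 0, 0, 0, 0, -1, 0, 0, 0, 0, -1, 0, 0, 0, 0]

```text
clock: 5.1
position: [0.5422, 0.2304, 0.0346]
ee_rot: [0.0, -0.06, 0.998, -0.0]
contact_force: [-0.3, -1.0, 0.7]
width: 0.0196
gripper_force: 24.4
```

Emit:
send_rows:
  steps: [-1, 0, 0, 0, 0, -1, 0, 0, 0, 0, -1, 0, 0, 0, 0]

```text
clock: 5.4
position: [0.5422, 0.2304, 0.0345]
ee_rot: [0.0, -0.06, 0.998, -0.0]
contact_force: [-0.4, -0.9, 2.2]
width: 0.0196
gripper_force: 24.4
```

```bash
python3 - <<'E'
from h import *
f=lambda P:print(np.round(P,4),((proj("side",P)-140)*3.5).round(), "tile",((proj("side",P)-[202,210])*5.556+[400,0]).round())
for z in(.165,.178,.19):
  for dy in(.0425,.057,-.0425,-.057): f((.5391-dy*.12,.2302+dy,z))
print()
for z in(.035,.066):
  for dy in(.01,.025,-.01,-.025): f((.542-dy*.12,.2304+dy,z))
E
```

```text
[0.534  0.2727 0.165 ] [330. 291.] tile [580.  73.]
[0.5323 0.2872 0.165 ] [325. 300.] tile [571.  88.]
[0.5442 0.1877 0.165 ] [359. 242.] tile [625.  -5.]
[0.5459 0.1732 0.165 ] [363. 234.] tile [632. -18.]
[0.534  0.2727 0.178 ] [329. 279.] tile [578.  54.]
[0.5323 0.2872 0.178 ] [324. 288.] tile [570.  68.]
[0.5442 0.1877 0.178 ] [358. 230.] tile [624. -24.]
[0.5459 0.1732 0.178 ] [362. 222.] tile [631. -37.]
[0.534  0.2727 0.19  ] [329. 267.] tile [577.  36.]
[0.5323 0.2872 0.19  ] [323. 276.] tile [569.  50.]
[0.5442 0.1877 0.19  ] [357. 219.] tile [623. -42.]
[0.5459 0.1732 0.19  ] [362. 211.] tile [630. -54.]

[0.5408 0.2404 0.035 ] [345. 385.] tile [604. 222.]
[0.539  0.2554 0.035 ] [340. 395.] tile [596. 238.]
[0.5432 0.2204 0.035 ] [352. 372.] tile [614. 202.]
[0.545  0.2054 0.035 ] [356. 363.] tile [621. 187.]
[0.5408 0.2404 0.066 ] [344. 359.] tile [601. 181.]
[0.539  0.2554 0.066 ] [339. 368.] tile [593. 196.]
[0.5432 0.2204 0.066 ] [350. 346.] tile [611. 161.]
[0.545  0.2054 0.066 ] [355. 337.] tile [619. 147.]
```

The width really is 19 mm, and the side view puts the fingertips about 35 mm higher than the reported TCP. So the fingers are probably on the nut, above the block. I'll open, raise, and locate the fingertips in both cameras.

Emit:
send_rows:
  steps: [1, 0, 0, 0, 0, 1, 0, 0, 0, 0, 1, 0, 0, 0, 0, 1, 0, 0, -3, 0, 1, 0, 0, -3, 0, 1, 0, 0, -3, 0, 1, 0, 0, 0, 0, 1, 0, 0, 0, 0]

```text
clock: 6.2
position: [0.5425, 0.2306, 0.125]
ee_rot: [0.001, -0.06, 0.998, 0.0]
contact_force: [-0.1, 0.6, -0.2]
width: 0.0857
gripper_force: 0.0
```

```bash
python3 - <<'E'
from h import *
from rig import get_image
import cv2
p,M=st()
s1=get_image("side")["color"][:,:,::-1];t1=get_image("top")["color"][:,:,::-1]
cv2.imwrite("s2.png",s1);cv2.imwrite("t2.png",t1)
a=cv2.resize(s1[165:265,200:280],(480,600),interpolation=cv2.INTER_CUBIC) #x6
b=cv2.resize(t1[170:230,120:184],(320,300),interpolation=cv2.INTER_CUBIC) #x5
c=cv2.resize(t1[160:260,110:216],(320,300))
cv2.imwrite("pics/v8.png",np.hstack([a,np.vstack([b,c])]))
E
```

```text
t 6.2 p [0.5425 0.2306 0.125 ] phi 96.87 z [ 0.001  0.001 -1.   ] F [-0.1  0.6 -0.2] w 0.0857 g 0.0 q6 -1.41
```

View pics/v8.png

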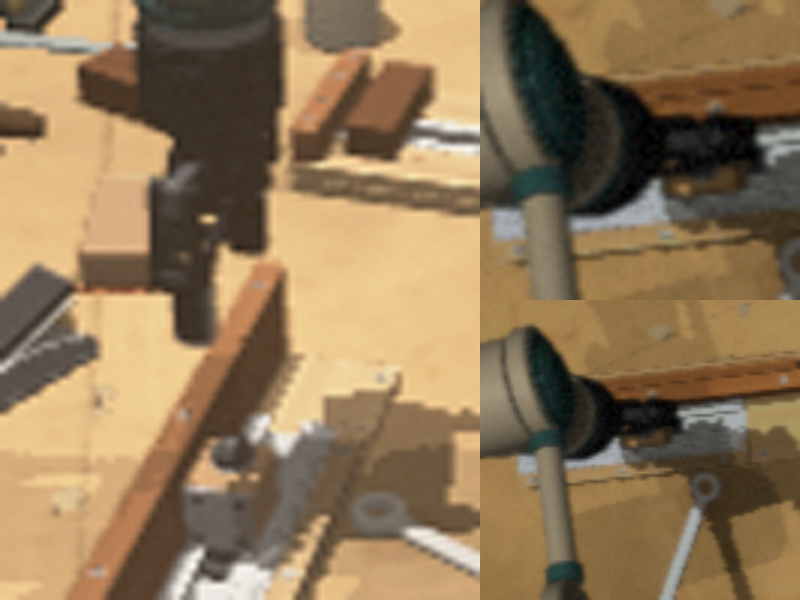

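```bash
python3 - <<'E'
from h import *
for z in (.12,.15,.18,.21):
    o,d=ray("side",237.1,214.6);P=o+d*(z-o[2])/d[2];print("side mid at z",z,P.round(4),end=" ")
    for dy in(-.0425,-.057): print("top px far finger",proj("top",(P[0]-dy*.12,P[1]+dy,z)).round(1),end=" ")
    print("  TCP-predicted",proj("top",(.5425+.057*.12,.2306-.057,z)).round(1))
print(tri((176,198),(242,206.7)))
E
```

```text
side mid at z 0.12 [0.5781 0.1615 0.12  ] top px far finger [194.6 187.8] top px far finger [199.2 187.2]   TCP-predicted [176.8 198.6]
side mid at z 0.15 [0.557  0.2037 0.15  ] top px far finger [178.7 193.9] top px far finger [183.4 193.4]   TCP-predicted [174.5 198.1]
side mid at z 0.18 [0.536 0.246 0.18 ] top px far finger [162.  200.4] top px far finger [166.9 199.8]   TCP-predicted [172.1 197.7]
side mid at z 0.21 [0.5149 0.2882 0.21  ] top px far finger [144.4 207.2] top px far finger [149.5 206.6]   TCP-predicted [169.6 197.2]
(array([0.55187292, 0.1676426 , 0.16053808]), np.float64(0.005602603791676246))
```

The lateral position agrees, but the real fingertips sit about 33 mm above the nominal TCP: tips are seen at z≈0.169 against 0.138 expected, and the contact on the block top gives the same. So I have to go about 33 mm lower.

Emit:
send_rows:
  steps: [1, 0, 0.2, 3, 0, 1, 0, 0, 3, 0, 1, 0, 0, 2, 0, 1, 0, 0, 1.5, 0, 1, 0, 0, 1, 0, 1, 0, 0, 0.8, 0, 1, 0, 0, 0.8, 0, 1, 0, 0, 0, 0]

```text
clock: 7.1
position: [0.5413, 0.2323, 0.0024]
ee_rot: [-0.001, -0.06, 0.998, -0.0]
contact_force: [-0.5, -0.0, -0.1]
width: 0.0857
gripper_force: 0.0
```

Emit:
send_rows:
  steps: [0.5, 0, 0, 0, 0, 0, 0, 0, 0, 0, -1, 0, 0, 0, 0, -1, 0, 0, 0, 0, -1, 0, 0, 0, 0, -1, 0, 0, 0, 0]
  newtons: 35

```text
clock: 7.7
position: [0.5428, 0.2329, 0.0044]
ee_rot: [0.001, -0.06, 0.998, 0.0]
contact_force: [0.2, 1.4, 6.4]
width: 0.0496
gripper_force: 38.3
```

Emit:
send_rows:
  steps: [-1, 0, -0.4, -0.2, 0, -1, 0, -1.2, 0, 0, -1, 0, -1.6, 0, 0, -1, 0, -1.6, 0, 0, -1, 0, -1.6, 0, 0, -1, 0, -1.6, 0, 0]

```text
clock: 8.3
position: [0.5515, 0.1511, 0.0052]
ee_rot: [-0.0, -0.06, 0.998, -0.0]
contact_force: [-0.0, 0.6, -2.6]
width: 0.0492
gripper_force: 37.4
```

Emit:
send_rows:
  steps: [-1, 0, -1.6, 0, 0, -1, 0, -1.6, 0, 0, -1, 0, -1.6, 0, 0, -1, 0, -1.6, 0, 0, -1, 0, -0.8, 0, 0, -1, 0, 0, 0, 0, -1, 0, 0, 0, 0]

```text
clock: 9.0
position: [0.5601, 0.0817, 0.0054]
ee_rot: [-0.0, -0.06, 0.998, 0.0]
contact_force: [0.8, -0.7, -1.4]
width: 0.0492
gripper_force: 37.4
```

```bash
python3 - <<'E'
from h import *
st()
E
```

```text
t 9.0 p [0.5601 0.0817 0.0054] phi 96.84 z [-0.     0.001 -1.   ] F [ 0.8 -0.7 -1.4] w 0.0492 g 37.4 q6 -1.67
```

Emit:
send_rows:
  steps: [-1, 0, 0, -0.3, 0, -1, 0, 0, -0.3, 0, -1, 0, 0, -0.4, 0]

```text
clock: 9.3
position: [0.5601, 0.0822, 0.0157]
ee_rot: [0.0, -0.06, 0.998, 0.0]
contact_force: [-0.5, 0.5, -2.3]
width: 0.0498
gripper_force: 37.4
```

Emit:
send_rows:
  steps: [-1, 0, 0, -2, 0, -1, 0, 0, -3, 0, -1, 0, 0, -3, 0, -1, 0.5, -1, -1, 0, -1, 1.5, -2.6, 0, 0, -1, 2, -3.5, 0, 0, -1, 2, -3.5, 0, 0, -1, 2, -3.5, 0, 0, -1, 2, -3.5, 0, 0, -1, 2, -3.5, 0, 0, -1, 2, -3.5, 0, 0, -1, 2, -3.5, 0, 0]

```text
clock: 10.5
position: [0.433, -0.2178, 0.1048]
ee_rot: [-0.001, -0.06, 0.998, 0.0]
contact_force: [2.0, -0.3, -2.8]
width: 0.0495
gripper_force: 37.4
```

Emit:
send_rows:
  steps: [-1, 2, -3.5, 0, 0, -1, 1.5, -2.7, 0, 0, -1, 0.5, -1, 0, 0, -1, 0, 0, 0, 8.5, -1, 0, 0, 0, 8.5, -1, 0, 0, 0, 8.5, -1, 0, 0, 0, 8.5, -1, 0, 0, 0, 8.5, -1, 0, 0, 0, 8.5]

```text
clock: 11.4
position: [0.4033, -0.2917, 0.1048]
ee_rot: [-0.001, 0.378, 0.926, 0.0]
contact_force: [-0.2, 0.1, -2.2]
width: 0.0493
gripper_force: 37.5
```

Emit:
send_rows:
  steps: [-1, 0, 0, 0, 8.5, -1, 0, 0, 0, 8.5, -1, 0, 0, 0, 8.5, -1, 0, 0, 0, 8.5, -1, 0, 0, 0, 7.35, -1, 0, 0, 0, 0, -1, 0, 0, 0, 0, -1, 0, 0, 0, 0]

```text
clock: 12.2
position: [0.4036, -0.2925, 0.1052]
ee_rot: [-0.0, 0.678, 0.735, 0.0]
contact_force: [0.2, 1.2, -1.4]
width: 0.0495
gripper_force: 37.5
```

```bash
python3 - <<'E'
from h import *
from rig import get_image
import cv2
go(.4191,-.2548,.009)
s1=get_image("side")["color"][:,:,::-1];t1=get_image("top")["color"][:,:,::-1]
cv2.imwrite("s3.png",s1);cv2.imwrite("t3.png",t1)
a=cv2.resize(s1[165:225,260:340],(480,360),interpolation=cv2.INTER_CUBIC) #x6
b=cv2.resize(t1[150:258,280:340],(320,576),interpolation=cv2.INTER_CUBIC) #x5.33
b=cv2.copyMakeBorder(b,0,24,0,0,cv2.BORDER_CONSTANT);a=cv2.copyMakeBorder(a,0,240,0,0,cv2.BORDER_CONSTANT)
cv2.imwrite("pics/v9.png",np.hstack([a,b]))
E
```

```text
t 12.2 p [ 0.4036 -0.2925  0.1052] phi 4.64 z [-0.     0.001 -1.   ] F [ 0.2  1.2 -1.4] w 0.0495 g 37.5 q6 -0.85
tool shift cm [3.62 1.85 9.62]
```

View pics/v9.png

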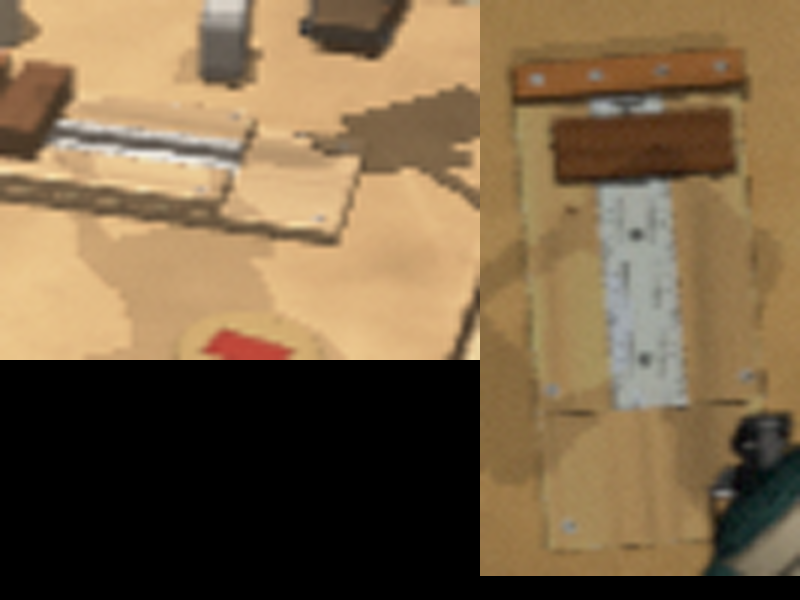

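The top view shows the track's mouth middle at tile (650,405), and the side view shows the slot mouth at tile (240,155). Now refine the drilling track axis from both.

```bash
python3 - <<'E'
from h import *
s=lambda x,y:(260+(x+.5)/6-.5,165+(y+.5)/6-.5)
t=lambda x,y:(280+(x-480+.5)/5.333-.5,150+(y+.5)/5.333-.5)
f=lambda n,c,z:print(n,c,plane(n,*c,z)[:2].round(4))
print("side");f("side",s(240,156),.0245);f("side",s(65,133),.0245);f("side",s(218,212),.0245);f("side",s(256,122),.0245);f("side",s(336,242),.012);f("side",s(361,157),.012)
print("top");
for p in[(613,408),(687,403),(597,182),(668,182),(545,413),(757,400)]: f("top",t(*p),.0245)
f("top",t(548,550),.012)
print("tri",tri(t(545,413),s(218,212)))
go(.4191,-.2548,.015)
E
```

```text
side
side (299.5833333333333, 190.58333333333334) [ 0.4684 -0.2435]
side (270.4166666666667, 186.75) [ 0.6012 -0.2344]
side (295.9166666666667, 199.91666666666666) [ 0.4604 -0.1603]
side (302.25, 184.91666666666666) [ 0.4718 -0.2985]
side (315.5833333333333, 204.91666666666666) [ 0.3777 -0.1688]
side (319.75, 190.75) [ 0.3897 -0.2937]
top
top (304.53281455090945, 226.09853740858802) [ 0.4664 -0.2284]
top (318.408681792612, 225.1609788111757) [ 0.4699 -0.2738]
top (301.53262703918995, 183.72088880555035) [ 0.6059 -0.2182]
top (314.84595912244515, 183.72088880555035) [ 0.6062 -0.2621]
top (291.7820176261016, 227.03609600600038) [ 0.4629 -0.1866]
top (331.53450215638475, 224.5984436527283) [ 0.4722 -0.3167]
top (292.344552784549, 252.72520157509842) [ 0.3781 -0.1894]
tri (array([ 0.46502036, -0.18660163,  0.00914797]), np.float64(0.0052158000689674295))
t 12.3 p [ 0.4038 -0.2926  0.1053] phi 4.59 z [-0.  0. -1.] F [ 0.6  0.4 -1.9] w 0.0491 g 37.5 q6 -0.85
tool shift cm [3.65 1.83 9.03]
```

Emit:
send_rows:
  steps: [-1, 0.9, 0.45, 0, 0, -1, 0.9, 0.45, 0, 0, -1, 0.9, 0.45, 0, 0, -1, 0.95, 0.5, 0, 0, -1, 0, 0, 2, 0, -1, 0, 0, 2.5, 0, -1, 0, 0, 2.2, 0, -1, 0, 0, 1.3, 0, -1, 0, 0, 1, 0, -1, 0, 0, 0.3, 0, -1, 0, 0, 0, 0]

```text
clock: 13.4
position: [0.4196, -0.2547, 0.0123]
ee_rot: [-0.0, 0.679, 0.735, 0.0]
contact_force: [-0.3, -0.2, -1.7]
width: 0.0492
gripper_force: 37.4
```

Emit:
send_rows:
  steps: [-1, 0, 0, 0.3, 0, -1, 0, 0, 0.2, 0, -1, 0, 0, 0, 0]

```text
clock: 13.7
position: [0.4195, -0.2551, 0.0076]
ee_rot: [0.0, 0.679, 0.734, 0.0]
contact_force: [0.0, -0.1, -1.9]
width: 0.0496
gripper_force: 37.4
```

Emit:
send_rows:
  steps: [-1, 0, 0, 0.2, 0, -1, 0, 0, 0, 0]

```text
clock: 13.9
position: [0.4193, -0.255, 0.0053]
ee_rot: [-0.0, 0.679, 0.734, 0.0]
contact_force: [0.8, 0.2, -2.3]
width: 0.0496
gripper_force: 37.4
```

Emit:
send_rows:
  steps: [-1, 0, 0, 0.1, 0, -1, 0, 0, 0, 0]

```text
clock: 14.1
position: [0.4195, -0.2551, 0.0044]
ee_rot: [0.0, 0.679, 0.734, 0.0]
contact_force: [-0.6, -0.5, -1.5]
width: 0.0494
gripper_force: 37.5
```

Emit:
send_rows:
  steps: [-1, 0, 0, 0.1, 0, -1, 0, 0, 0, 0]

```text
clock: 14.3
position: [0.4195, -0.2551, 0.0044]
ee_rot: [0.0, 0.679, 0.734, 0.0]
contact_force: [-2.2, 1.7, 6.6]
width: 0.0495
gripper_force: 38.5
```

Emit:
send_rows:
  steps: [-1, 0, 0, 0.1, 0, -1, 0, 0, 0, 0]

```text
clock: 14.5
position: [0.4195, -0.2551, 0.0044]
ee_rot: [0.0, 0.679, 0.734, 0.0]
contact_force: [-4.8, 2.6, 15.2]
width: 0.0493
gripper_force: 39.5
```

Emit:
send_rows:
  steps: [-1, 0, 0, -0.15, 0, 1, 0, 0, 0, 0, 1, 0, 0, 0, 0, 1, 0, 0, 0, 0, 1, 0, 0, 0, 0, 1, 0, 0, 0, 0, 1, 0, 0, -1, 0, 1, 0, 0, -3, 0, 1, 0, 0, -4, 0, 1, 0, 0, -3, 0, 1, 0, 0, 0, 0]

```text
clock: 15.6
position: [0.4223, -0.2573, 0.1189]
ee_rot: [0.005, 0.679, 0.734, 0.0]
contact_force: [-0.1, -0.1, -1.3]
width: 0.0856
gripper_force: 0.0
```

Emit:
send_rows:
  steps: [1, 3.5, -1, 0, 8, 1, 3.5, -1, 0, 8, 1, 3.5, -1, 0, 8, 1, 3.5, -1, 0, 8, 1, 0, 0, 0, 0, 1, 0, 0, 0, 0]

```text
clock: 16.2
position: [0.398, -0.1123, 0.1139]
ee_rot: [0.0, 0.854, 0.52, -0.0]
contact_force: [0.7, -0.8, 0.1]
width: 0.0854
gripper_force: 0.0
```

```bash
python3 - <<'E'
from h import *
from rig import get_image
import cv2
go(.4195,-.2551,.015)
s1=get_image("side")["color"][:,:,::-1];t1=get_image("top")["color"][:,:,::-1]
cv2.imwrite("s4.png",s1);cv2.imwrite("t4.png",t1)
a=cv2.resize(s1[165:225,260:340],(400,300),interpolation=cv2.INTER_CUBIC) #x5
b=cv2.resize(t1[205:265,280:346],(396,360),interpolation=cv2.INTER_CUBIC) #x6
c=cv2.resize(t1[150:210,280:346],(396,240))
a=cv2.copyMakeBorder(a,0,300,0,0,cv2.BORDER_CONSTANT)
cv2.imwrite("pics/v10.png",np.hstack([a,np.vstack([b,c])]))
E
```

```text
t 16.2 p [ 0.398  -0.1123  0.1139] phi -27.27 z [ 0. -0. -1.] F [ 0.7 -0.8  0.1] w 0.0854 g 0.0 q6 0.03
tool shift cm [-11.71   8.45   9.9 ]
```

View pics/v10.png

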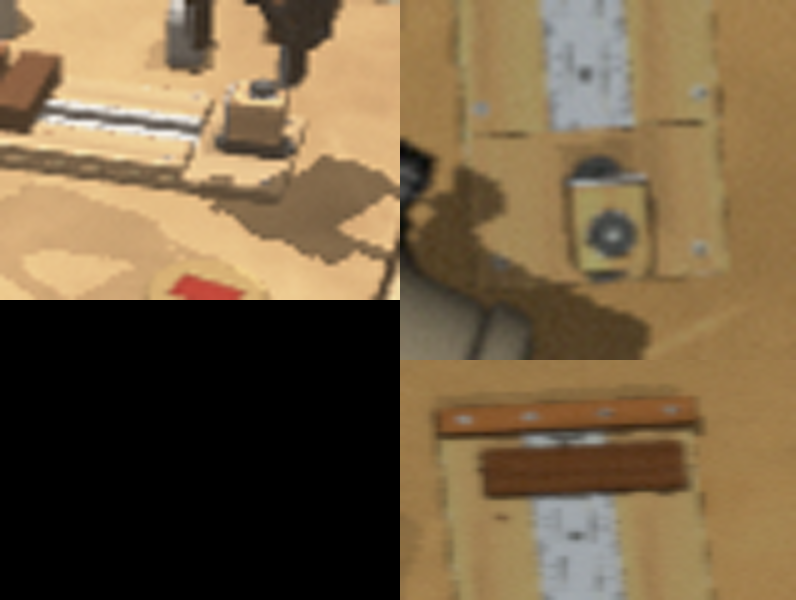

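The stop stands upright on the step. Its nut is at tile (610,233), its steel edge runs (570,184)–(648,177) and faces the fence, and the track mouth is at (550,130)–(635,127). Next I measure its lateral offset from the track.

```bash
python3 - <<'E'
from h import *
t=lambda x,y:(280+(x-400+.5)/6-.5,205+(y+.5)/6-.5)
P=lambda x,y,z:plane("top",*t(x,y),z)[:2]
a=np.radians(4.5);X=np.array([np.cos(a),np.sin(a)]);Y=np.array([-X[1],X[0]])
O=(P(550,130,.0245)+P(635,127,.0245))/2
O2=(P(541,2,.0245)+P(629,2,.0245))/2
print("mouth mid",O,"axis deg",np.degrees(np.arctan2(*(O2-O)[::-1])))
for n,q in dict(nut=P(610,233,.075),s1=P(569,184,.066),s2=P(650,177,.066),bl=P(574,273,.066),foot=P(597,160,.018),tcp=np.array([.4195,-.2551])).items(): print(n,q.round(4),"x",((q-O)@X).round(4),"lat",((q-O)@Y).round(4))
d=P(650,177,.066)-P(569,184,.066);print("stop yaw",np.degrees(np.arctan2(d[0],-d[1])))
E
```

```text
mouth mid [ 0.46692977 -0.25173847] axis deg 3.4602501577256213
nut [ 0.4134 -0.2561] x -0.0537 lat -0.0001
s1 [ 0.4384 -0.2354] x -0.0272 lat 0.0186
s2 [ 0.4425 -0.2781] x -0.0264 lat -0.0244
bl [ 0.3916 -0.2381] x -0.074 lat 0.0195
foot [ 0.4496 -0.2549] x -0.0175 lat -0.0018
tcp [ 0.4195 -0.2551] x -0.0475 lat 0.0004
stop yaw 5.5300868312862965
```

Emit:
send_rows:
  steps: [1, 0, 0, 0, 8.3, 1, 0, 0, 0, 8.3, 1, 0, 0, 0, 8.3, 1, 0, 0, 0, 8.3, 1, 0, 0, 0, 8.3, 1, 0, 0, 0, 8.3, 1, 0, 0, 0, 8.4, 1, 0, 0, 0, 0, 1, 0, 0, 0, 0]

```text
clock: 17.2
position: [0.3983, -0.1136, 0.1138]
ee_rot: [-0.0, 0.999, 0.039, -0.0]
contact_force: [-0.2, 1.2, -0.5]
width: 0.0854
gripper_force: 0.0
```

Emit:
send_rows:
  steps: [1, 0.2, 2.8, 0, 0, 1, 0.2, 2.9, 0, 0, 1, 0.2, 2.9, 0, 0, 1, 0.2, 2.9, 0, 0, 1, 0.2, 2.9, 0, 0, 1, 0, 0, 0, 0, 1, 0, 0, 0, 0, 1, 0, 0, 0, 0]

```text
clock: 18.0
position: [0.4184, -0.2547, 0.1136]
ee_rot: [-0.001, 0.999, 0.038, -0.0]
contact_force: [-0.1, 0.5, -0.9]
width: 0.0855
gripper_force: 0.0
```

```bash
python3 - <<'E'
from h import *
go(.4196,-.2555,.007)
E
```

```text
t 18.0 p [ 0.4184 -0.2547  0.1136] phi -85.62 z [-0.001  0.001 -1.   ] F [-0.1  0.5 -0.9] w 0.0855 g 0.0 q6 0.8
tool shift cm [ 0.12  0.11 10.66]
```

Emit:
send_rows:
  steps: [1, 0.1, 0.1, 3, 0, 1, 0, 0, 3, 0, 1, 0, 0, 2.5, 0, 1, 0, 0, 1.5, 0, 1, 0, 0, 0.6, 0, 1, 0, 0, 0, 0, 1, 0, 0, 0, 0]

```text
clock: 18.7
position: [0.4207, -0.2565, 0.0087]
ee_rot: [0.0, 0.999, 0.038, 0.001]
contact_force: [-0.4, 0.5, 1.1]
width: 0.0859
gripper_force: 0.0
```

Emit:
send_rows:
  steps: [0.3, 0, 0, 0, 0, 0.1, 0, 0, 0, 0, -1, 0, 0, 0, 0, -1, 0, 0, 0, 0, -1, 0, 0, 0, 0, -1, 0, 0, 0, 0, -1, 0, 0, 0, 0]
  newtons: 30

```text
clock: 19.4
position: [0.4203, -0.2565, 0.0085]
ee_rot: [0.0, 0.999, 0.038, 0.0]
contact_force: [-0.0, 1.2, 7.3]
width: 0.0397
gripper_force: 32.7
```

```bash
python3 - <<'E'
from h import *
st()
E
```

```text
t 19.4 p [ 0.4203 -0.2565  0.0085] phi -85.69 z [ 0.001 -0.    -1.   ] F [-0.   1.2  7.3] w 0.0397 g 32.7 q6 0.81
```

Emit:
send_rows:
  steps: [-1, 0, -0.1, -0.1, 0, -1, 0.4, 0, 0, 0, -1, 0.6, 0, 0, 0, -1, 0.6, 0, 0, 0]

```text
clock: 19.8
position: [0.4366, -0.2543, 0.0086]
ee_rot: [-0.0, 0.999, 0.038, 0.0]
contact_force: [1.1, -0.6, -3.1]
width: 0.0391
gripper_force: 31.8
```

Emit:
send_rows:
  steps: [-1, 0.6, 0, 0, 0, -1, 0.6, 0, 0, 0]

```text
clock: 20.0
position: [0.4487, -0.2533, 0.0086]
ee_rot: [-0.0, 0.999, 0.038, 0.0]
contact_force: [0.1, 0.5, -1.7]
width: 0.0394
gripper_force: 31.8
```

Emit:
send_rows:
  steps: [-1, 0.6, 0, 0, 0, -1, 0.6, 0, 0, 0, -1, 0, 0, 0, 0]

```text
clock: 20.3
position: [0.4608, -0.2521, 0.0087]
ee_rot: [-0.0, 0.999, 0.038, 0.0]
contact_force: [0.6, 0.5, -2.3]
width: 0.0392
gripper_force: 31.9
```

Emit:
send_rows:
  steps: [-1, 0.8, 0, 0, 0, -1, 1, 0, 0, 0, -1, 1, 0, 0, 0, -1, 1, 0, 0, 0, -1, 1, 0, 0, 0]

```text
clock: 20.8
position: [0.5084, -0.2483, 0.0087]
ee_rot: [-0.0, 0.999, 0.038, -0.0]
contact_force: [-0.9, 1.6, -2.4]
width: 0.0393
gripper_force: 31.8
```

Emit:
send_rows:
  steps: [-1, 1, 0, 0, 0, -1, 1, 0, 0, 0, -1, 1, 0, 0, 0, -1, 1, 0, 0, 0, -1, 1, 0, 0, 0, -1, 0.5, 0, 0, 0, -1, 0, 0, 0, 0]

```text
clock: 21.5
position: [0.5636, -0.2439, 0.0086]
ee_rot: [-0.001, 0.999, 0.038, 0.0]
contact_force: [-0.2, 4.4, -3.3]
width: 0.0393
gripper_force: 31.9
```

```bash
python3 - <<'E'
from h import *
p,M=st();a=np.radians(4.5);d=p[:2]-[.467,-.2515];print(d@[np.cos(a),np.sin(a)],d@[-np.sin(a),np.cos(a)])
E
```

```text
t 21.5 p [ 0.5636 -0.2439  0.0086] phi -85.67 z [ 0.001  0.001 -1.   ] F [-0.2  4.4 -3.3] w 0.0393 g 31.9 q6 0.97
0.09691468112631031 -1.8400841694224965e-05
```

Emit:
send_rows:
  steps: [-1, 0.5, -0.1, 0.1, 0, -1, 0.7, -0.05, 0, 0, -1, 0.7, 0, 0, 0, -1, 0.6, 0, 0, 0, -1, 0, 0, 0, 0]

```text
clock: 22.0
position: [0.5888, -0.2418, 0.0085]
ee_rot: [0.001, 0.999, 0.038, 0.001]
contact_force: [-3.0, 2.7, 3.0]
width: 0.0393
gripper_force: 32.5
```

Emit:
send_rows:
  steps: [-1, 0.3, 0, 0, 0, -1, 0.3, 0, 0, 0, -1, 0, 0, 0, 0]

```text
clock: 22.3
position: [0.5934, -0.2415, 0.0085]
ee_rot: [0.0, 0.999, 0.038, -0.0]
contact_force: [-4.6, 2.1, 5.4]
width: 0.0395
gripper_force: 32.6
```

Emit:
send_rows:
  steps: [-1, 0.2, 0, 0, 0, -1, 0, 0, 0, 0]

```text
clock: 22.5
position: [0.5951, -0.2413, 0.0085]
ee_rot: [0.0, 0.999, 0.038, -0.0]
contact_force: [-5.3, 2.3, 6.0]
width: 0.0391
gripper_force: 32.6
```

Emit:
send_rows:
  steps: [-1, 0.2, 0, -0.1, 0, -1, 0, 0, 0, 0]

```text
clock: 22.7
position: [0.5979, -0.2411, 0.0087]
ee_rot: [0.0, 0.999, 0.038, 0.0]
contact_force: [-2.3, 0.4, -0.9]
width: 0.0391
gripper_force: 32.1
```

Emit:
send_rows:
  steps: [-1, 0.2, 0, 0, 0, -1, 0, 0, 0, 0]

```text
clock: 22.9
position: [0.5982, -0.241, 0.0087]
ee_rot: [0.0, 0.999, 0.038, -0.001]
contact_force: [-5.9, 0.2, 1.3]
width: 0.0393
gripper_force: 32.2
```

Emit:
send_rows:
  steps: [-1, 0.2, 0, 0, 0, -1, 0, 0, 0, 0]

```text
clock: 23.1
position: [0.5984, -0.241, 0.0088]
ee_rot: [0.0, 0.999, 0.038, -0.003]
contact_force: [-10.0, -0.7, 4.0]
width: 0.0396
gripper_force: 32.4
```

Emit:
send_rows:
  steps: [-1, 0.3, 0, 0, 0, -1, 0, 0, 0, 0, -1, 0, 0, 0, 0]

```text
clock: 23.4
position: [0.5987, -0.2408, 0.009]
ee_rot: [0.0, 0.999, 0.039, -0.005]
contact_force: [-13.5, -1.0, 7.5]
width: 0.0396
gripper_force: 32.8
```

Emit:
send_rows:
  steps: [-1, -0.5, 0, 0, 0, 1, 0, 0, 0, 0, 1, 0, 0, 0, 0, 1, 0, 0, 0, 0, 1, 0, 0, 0, 0, 1, 0, 0, 0, 0, 1, 0, 0, -1, 0, 1, 0, 0, -3, 0, 1, 0, 0, -4, 0, 1, 0, 0, -4, 0, 1, 0, 0, 0, 0]

```text
clock: 24.5
position: [0.6037, -0.2425, 0.1365]
ee_rot: [0.003, 0.999, 0.038, 0.006]
contact_force: [1.4, -0.5, 0.1]
width: 0.0852
gripper_force: 0.0
```

Emit:
send_rows:
  steps: [1, -1, -4, 0, 0, 1, -1, -4, 0, 0, 1, -1, -4, 0, 0, 1, -1, -4, 0, 0, 1, -1, -4, 0, 0, 1, 0, 0, 0, 0, 1, 0, 0, 0, 0]

```text
clock: 25.2
position: [0.5345, -0.0441, 0.1294]
ee_rot: [0.0, 0.999, 0.039, 0.001]
contact_force: [0.1, -0.7, 0.4]
width: 0.0857
gripper_force: 0.0
```

```bash
python3 - <<'E'
from h import *
from rig import get_image
import cv2
st()
t1=get_image("top")["color"][:,:,::-1]
print(t1.shape)
cv2.imwrite("pics/fin.png",cv2.resize(t1[150:250,270:350],(480,600),interpolation=cv2.INTER_CUBIC))
hsv=cv2.cvtColor(t1[155:235,295:325].copy(),cv2.COLOR_BGR2GRAY)
for c in(5,10,12,14,18): print(295+c,hsv[:60,c].tolist())
E
```

```text
t 25.2 p [ 0.5345 -0.0441  0.1294] phi -85.55 z [ 0.001 -0.001 -1.   ] F [ 0.1 -0.7  0.4] w 0.0857 g 0.0 q6 1.28
(384, 512, 3)
300 [129, 128, 127, 113, 109, 109, 94, 101, 113, 116, 103, 93, 53, 63, 58, 64, 65, 67, 60, 63, 59, 65, 67, 59, 41, 90, 140, 140, 142, 144, 144, 143, 138, 142, 142, 141, 138, 144, 142, 142, 142, 142, 139, 141, 142, 141, 143, 141, 144, 144, 144, 143, 144, 140, 141, 142, 144, 141, 142, 141]
305 [127, 125, 115, 109, 106, 82, 96, 101, 98, 102, 96, 86, 47, 59, 57, 65, 68, 61, 62, 59, 67, 66, 65, 62, 113, 101, 143, 143, 143, 143, 140, 138, 139, 138, 142, 137, 133, 134, 120, 89, 104, 158, 165, 168, 164, 162, 150, 164, 164, 151, 164, 163, 160, 162, 150, 148, 162, 169, 161, 153]
307 [129, 128, 110, 108, 110, 84, 98, 99, 99, 96, 94, 82, 51, 60, 57, 66, 65, 58, 63, 60, 64, 69, 64, 69, 131, 92, 141, 148, 145, 132, 109, 94, 103, 102, 115, 106, 136, 150, 150, 100, 51, 66, 111, 150, 132, 132, 136, 137, 141, 148, 154, 159, 160, 165, 167, 169, 167, 155, 156, 148]
309 [125, 127, 113, 107, 107, 90, 94, 99, 98, 94, 90, 73, 58, 57, 61, 66, 64, 67, 62, 60, 67, 65, 62, 70, 150, 104, 140, 143, 138, 101, 69, 68, 84, 92, 73, 73, 105, 146, 143, 78, 45, 45, 77, 129, 163, 167, 167, 168, 168, 168, 169, 170, 168, 169, 166, 168, 166, 164, 164, 163]
313 [123, 123, 109, 111, 109, 101, 100, 107, 104, 100, 92, 57, 58, 58, 59, 64, 61, 64, 60, 63, 65, 66, 55, 73, 154, 140, 142, 140, 138, 122, 87, 83, 73, 68, 67, 79, 134, 132, 123, 79, 117, 157, 164, 164, 159, 165, 157, 159, 154, 137, 138, 146, 148, 165, 167, 168, 165, 160, 158, 152]
```

```bash
python3 -c "
from rig import sign_off;print(sign_off())"
```

```text
the job is handed in; nothing more can be done
None
```

The stop is in the drilling board's track and let go, with the blank nipped tight between its steel face and the end fence; I handed the job in at about 25 s of 51 s, but sign-off gave no verdict.

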